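# Set up the tin-closing press and load a tin with its lid

### The arm

A 6-joint arm with a two-finger parallel gripper is mounted at the origin on the work surface. World frame = base frame: x ahead of the robot, y to its left, z up, the work surface at z = 0. Lengths are in mm, angles in rad, forces in N, time in s.
With the tool pointing down it reaches from about 350 to 975 mm from the base axis. Payload 7.1 kg.
Tool frame: the origin (TCP) lies between the finger pads; the fingertips stand 14 mm ahead of it and the grasp point (between the pads) lies 5 mm behind it; z points along the fingers, y is the line along which they close (so a half turn about z gives the same grasp; the last joint's range is limited). The gripper opens to 88 mm and grips with 3 to 60 N. Pads are 20 mm wide; open, the fingers measure 115 mm over their backs; the gripper's body (75 mm by 178 mm) begins 61 mm behind the grasp point.
Start: joints at [-1.191, 0.423, 1.63, -0, 1.089, -0.019], TCP at [242.711, -575.931, 236.675] pointing down, gripper open.
Joint ranges: [-3, 3], [-0.9, 2.11], [0.09, 2.58], [-1.31, 4.45], [0.11, 2.69], [-2.54, 2.54]. Speed limits (rad/s): [2.39, 2.39, 3.01, 3.14, 3.14, 3.14].

### API

Orientations are given as a rotation vector (axis times angle).
In Python, from workcell import ctrl gives the robot as it stands. The module is installed in compiled form; this text tells all that it offers.
- The arm moves only by the tool servo_tool, never from a script. Its argument "plan" is a list of rows, each a list of 3 entries, a list of its own where there are three numbers: the closure, from 0 (fully open) to 1 (shut), then the shift along the world's x, y, z in mm, then the turn about the world's z in degrees. In form: [[hand, [x, y, z], yaw], ...]. A call has 1 to 10 rows; each row is the pose to reach, as a shift and turn from the pose commanded when the call began; what a row does not reach only later rows make up. A row lasts 1/12 s, in which the tool goes at most 41.7 mm and 7.16 degrees, less where a joint would pass 70% of its speed; a pose out of reach is approached as far as the arm can. A call with a gripper value outside its range is refused whole. The fingers move at their own pace and stop on an object; the grip force is fixed at half the most. Time passes only in rows, so rows that repeat a pose let the fingers close. It gives the time, the measured TCP pose, the force, the opening and the grip force at its end, in the units of the state.
- ctrl.get_obs(): the state, without advancing time (a new reading comes with each control period).
- ctrl.get_image(name): name is "scene" or "top" or "wrist"; returns the picture (400x640x3 uint8, blue, green, red); there is no depth.
- ctrl.camera_info(name): a dict with "fovy" (degrees; the focal length in pixels is half the picture's height over the tangent of half this angle, whatever the lens; pixels are square), "cx", "cy" (the principal point, pixels), "rvec" (rotation vector, rad) and "tvec" (3), from world to camera coordinates, as OpenCV has them; the wrist camera has in their place "T_tool_cam" (4x4, takes a point from camera to tool coordinates, whose origin is the TCP and whose axes are the flange's). Camera axes: x right, y down, z forward; pixel columns grow to the right and rows downward; lengths in mm; the calibration is good to about 2 mm. The wrist camera is an equidistant fisheye: a pixel r from the principal point sees the ray r / f radians off the axis. A picture is of the moment at which its call begins: read the wrist's pose just before it. camera_info takes no time and is no camera call.
- ctrl.close_job(): hands the job in; it is judged then, once.
The state is a dict: "t": time; "qpos": joint angles; "qvel": joint speeds; "joint_torque": joint torques, N m; "ee_pos": TCP position; "orientation": TCP orientation; "ft_force": force on the tool from outside, world axes, zero at the start; "moment": the same for the moment, N m; "width": finger opening in mm; "grasp_force": force on a finger pad.
Only numpy, scipy, OpenCV 4.12 (cv2) and the standard library are available. Lean on these libraries where they do the work, as an engineer would, in place of code of your own. Each camera call takes 0.05 s, during which the arm holds its last target. There are 200 camera calls.

### The job

Set up the tin-closing press for the large tin: build the stack centred and square on the press's drawn-out steel platen, starting with the long riser plate, then the short riser plate, then the nest plate with its recess up. Then stand the large filled tin fully home in the recess and put its own large lid fully down on it, letting go of each piece before fetching the next. Leave the small tin, the small lid, the tweezers and the hex key where they lie.

Things in the scene. Friction and masses are not known exactly. Their poses are not given: they have to be found in the camera images.
- platen (a point): Middle of the top face of the press's platen: bare flat steel, 130 (x) x 84 (y) mm, fixed, top 36 mm above the bench, drawn out on the press's base (16 mm high, 170 mm along x, from y -80 to +340 mm of this point). The press's column and head, up to 0.4 m high, stand on the +y side, nowhere nearer than 160 mm; the air above is free. x along its long side, z up; within 0.25 rad of the world axes.
- long_riser: Loose plain aluminium plate, 120 (x) x 60 (y) x 20 (z) mm, 0.3 to 0.5 kg, with four dark screw holes near its corners. The longest and thickest plate. Origin: centre of its underside; x along its length.
- short_riser: Loose plain aluminium plate, 90 (x) x 60 (y) x 12 (z) mm, with two dark screw holes on its middle line. Origin: centre of its underside; x along its length.
- nest: Loose aluminium nest plate, 80 (x) x 68 (y) x 16 (z) mm, with one round recess in the middle of its upper face: 55 mm across, 6 mm deep, a 2.5 mm chamfer round its mouth; the recess floor is 10 mm above the underside. It lies recess up. Origin: centre of its underside; x along its length.
- tin: Large open aluminium screw tin filled with set cream-coloured balm. Body 46 mm across, 0 to 24 mm high; above it a neck 39 mm across up to 34 mm, with a 2.5 mm chamfer. Origin: centre of its underside; z up. To seat it in the 6 mm deep recess, hold it by the upper part of its body, fingertips at least 8 mm above its underside.
- tin_lid: The large tin's lid: plain aluminium cap 50 mm across and 11 mm high, lying skirt down. Inside it is 46 mm across and 9 mm deep, so it slips loosely over the tin's neck and its top comes to rest on the neck, the skirt's edge then 25 mm above the tin's underside. Origin: centre of the skirt's lower edge; z up.
- small_tin: Bystander: a small open filled tin, 34 mm across and 21 mm high. Stays where it is. Origin: centre of its underside.
- small_lid: Bystander: the small tin's lid, 34 mm across and 9 mm high. Stays where it is. Origin: centre of its lower edge.
- tweezers: Bystander: steel tweezers lying flat, 125 mm along their x, 19 mm wide, 6 mm high. Stay where they are. Origin: about the middle.
- hex_key: Bystander: dark steel hex key lying flat, long arm 105 mm along its x, short arm 30 mm to its +y at the +x end, 7 mm thick. Stays where it is. Origin: near the middle of the long arm.
There are look-alikes about, which are no part of the job. Leave any purple or yellow look-alike of the tin_lid alone.

How it is judged:
By the outcome, as a careful person would: the job done as asked, in the order asked, and still so for the second after the job is handed in, with the robot touching nothing.
It also fails if it takes over 144 s, if anything falls off the work surface, if the arm or the gripper's body presses on something with over 40 N, if the wrist force passes 120 N, or if a joint passes its speed limit or range.

## Working session

There is one attempt and no reset: what is moved stays moved. The work goes in short steps, Python scripts to look and compute and a tool call to move; the robot and the scene stay as the last step left them, time stands still between calls to the robot, and variables do not carry over. Pictures are saved under pics/ and viewed, at most 14 in all, crops included, and the job is handed in when it is done.

Besides the shell and the picture viewer there is one more tool, called after "Call:" as name(argument=value, ...), one argument or row to a line, values as JSON. servo_tool: Moves the arm, as the interface text tells. Its arguments: {"type":"object","properties":{"plan":{"type":"array"}},"required":["plan"]}

```bash
mkdir -p pics; python3 - <<'E'
from workcell import ctrl
import cv2
o=ctrl.get_obs();print(o)
for n in("scene","top","wrist"):
    print(n,ctrl.camera_info(n))
    cv2.imwrite(f"pics/{n}0.png",ctrl.get_image(n))
E
```

```text
{'t': 0.0, 'qpos': array([-1.19099528e+00,  4.23856808e-01,  1.63065363e+00, -1.00474719e-05,
        1.08861616e+00, -1.90001393e-02]), 'qvel': array([-2.93358561e-06, -1.29574266e-03, -1.77295017e-03, -1.67804382e-04,
       -9.55412339e-04,  1.57133324e-03]), 'joint_torque': array([ 3.66068844e-04, -5.44633734e+01, -2.73669434e+01,  6.43215235e-02,
        2.27039790e-02, -1.30974768e-04]), 'ee_pos': array([ 242.52356045, -575.46003441,  235.9060068 ]), 'orientation': array([-3.07786445e+00, -6.22001014e-01,  4.45860952e-04]), 'ft_force': array([-0.82159438,  0.63834575, -0.17438664]), 'moment': array([-0.01134636, -0.05556912,  0.00320021]), 'grasp_force': 0.0, 'width': 87.8460604762011}
scene {'fovy': 49.367886912505035, 'cx': 314.0459169911968, 'cy': 198.92617112248638, 'rvec': array([ 1.39639767,  2.22975437, -0.82511598]), 'tvec': array([ 282.22840036, -350.14638272, 1282.51374559])}
top {'fovy': 54.96282383307351, 'cx': 320.38728926562777, 'cy': 201.6526057515879, 'rvec': array([ 2.19837147, -2.22303691,  0.05849492]), 'tvec': array([-68.69076622, 562.39393804, 872.45885348])}
wrist {'fovy': 65.70646984690485, 'cx': 319.72222306809437, 'cy': 206.49147443356512, 'T_tool_cam': array([[-1.19078393e-04, -9.56395193e-01, -2.92075710e-01,
         7.94102095e+01],
       [ 9.99999941e-01, -1.95939924e-05, -3.43536905e-04,
        -3.40452950e-01],
       [ 3.22834115e-04, -2.92075734e-01,  9.56395139e-01,
        -1.47221644e+02],
       [ 0.00000000e+00,  0.00000000e+00,  0.00000000e+00,
         1.00000000e+00]])}
```

View pics/top0.png

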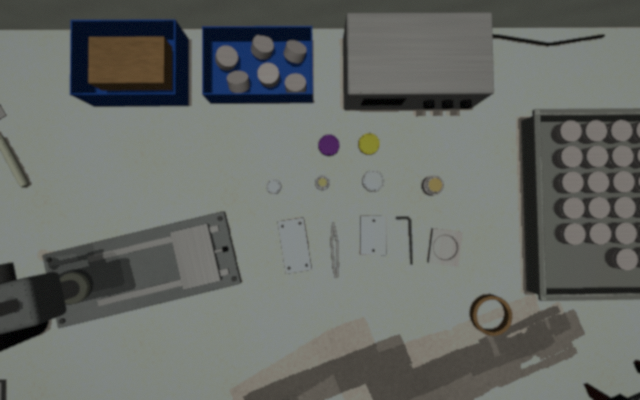

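View pics/scene0.png

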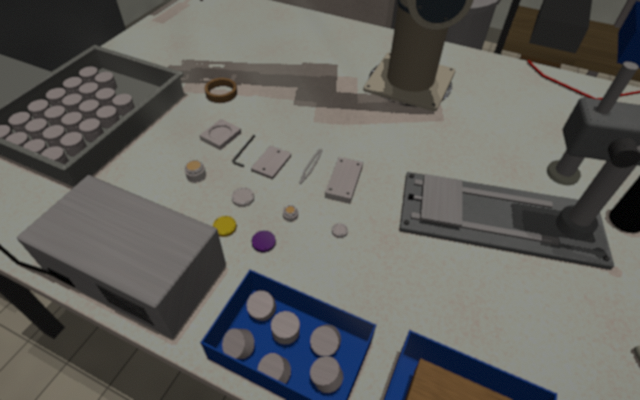

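The top view shows the platen at about (196,256), the long riser (294,246), the tweezers (335,250), the short riser (373,236), the hex key (408,240), the nest (445,246), the tin (432,185), the lid (373,181), the small tin (322,183) and the small lid (274,187). The purple and yellow look-alikes are at (329,145) and (369,144).

```bash
cat > h.py <<'E'
import numpy as np, cv2
from scipy.spatial.transform import Rotation as R
from workcell import ctrl
def K(i):
    f=200/np.tan(np.radians(i["fovy"])/2); return f
def ray(name,uv,obs=None):
    "origin and unit rays (world) for pixels"
    i=ctrl.camera_info(name); f=K(i); uv=np.atleast_2d(uv).astype(float)
    d=(uv-[i["cx"],i["cy"]])/f
    if name=="wrist":
        th=np.linalg.norm(d,axis=1); s=np.where(th>1e-9,np.sin(th)/np.maximum(th,1e-9),1)
        c=np.c_[d*s[:,None],np.cos(th)]
        T=i["T_tool_cam"]; Rw=R.from_rotvec(obs["orientation"]).as_matrix()
        return obs["ee_pos"]+Rw@T[:3,3], c@(Rw@T[:3,:3]).T
    Rm=R.from_rotvec(i["rvec"]).as_matrix(); c=np.c_[d,np.ones(len(d))]
    return -Rm.T@i["tvec"], (c/np.linalg.norm(c,axis=1)[:,None])@Rm
def at(name,uv,z,obs=None):
    o,d=ray(name,uv,obs); return o+d*((z-o[2])/d[:,2])[:,None]
def tri(*rays):
    "least-squares point from (o,d) pairs, and the miss"
    A=sum(np.eye(3)-np.outer(d,d) for o,d in rays); b=sum((np.eye(3)-np.outer(d,d))@o for o,d in rays)
    p=np.linalg.solve(A,b); return p,[round(float(np.linalg.norm((np.eye(3)-np.outer(d,d))@(p-o))),2) for o,d in rays]
def proj(name,P,obs=None):
    i=ctrl.camera_info(name); f=K(i); P=np.atleast_2d(P).astype(float)
    if name=="wrist":
        T=i["T_tool_cam"]; Rw=R.from_rotvec(obs["orientation"]).as_matrix()
        c=(P-(obs["ee_pos"]+Rw@T[:3,3]))@(Rw@T[:3,:3])
        r=np.linalg.norm(c[:,:2],axis=1); th=np.arctan2(r,c[:,2])
        return c[:,:2]/np.maximum(r,1e-9)[:,None]*(th*f)[:,None]+[i["cx"],i["cy"]]
    c=P@R.from_rotvec(i["rvec"]).as_matrix().T+i["tvec"]
    return c[:,:2]/c[:,2:]*f+[i["cx"],i["cy"]]
def crop(img,x0,y0,x1,y1,k,name,gain=1.6):
    c=cv2.resize(img[y0:y1,x0:x1],None,fx=k,fy=k,interpolation=cv2.INTER_CUBIC)
    cv2.imwrite(name,cv2.convertScaleAbs(c,alpha=gain))
E
python3 - <<'E'
from h import *
im=cv2.imread("pics/top0.png")
crop(im,160,130,480,320,2.5,"pics/topc.png")
im=cv2.imread("pics/scene0.png")
crop(im,170,100,490,290,2.5,"pics/scenec.png")
for n,uv,z in [("platen",(196,256),36),("long",(294,246),20),("short",(373,236),12),("nest",(445,246),16),("tin",(432,185),34),("lid",(373,181),11)]:
    print(n,at("top",uv,z).round(0))
E
```

```text
platen [[444. 202.  36.]]
long [[462. -14.  20.]]
short [[ 481. -195.   12.]]
nest [[ 457. -359.   16.]]
tin [[ 596. -326.   34.]]
lid [[ 608. -197.   11.]]
```

View pics/topc.png

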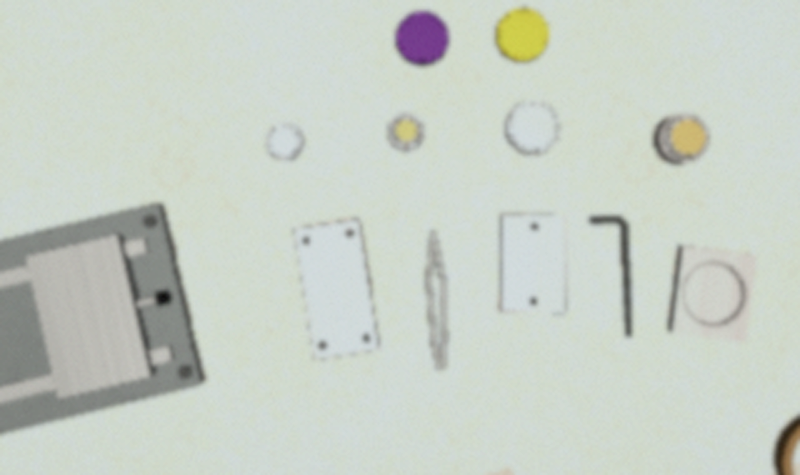

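View pics/scenec.png

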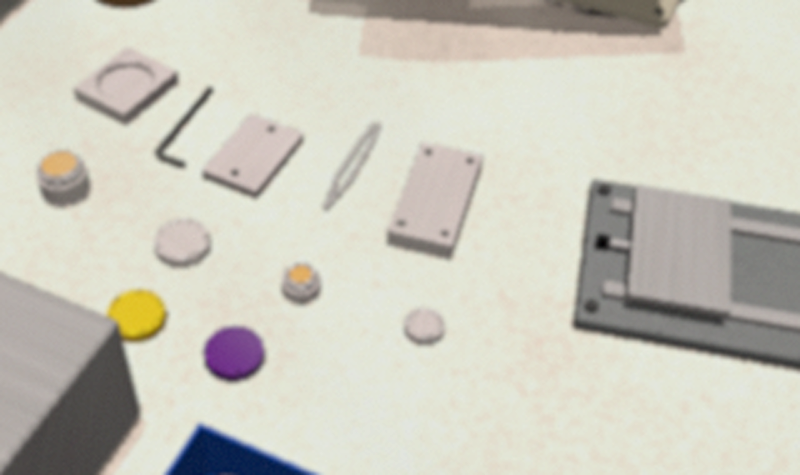

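The crops confirm the layout. All five pieces lie free, and the platen is turned by roughly +0.2 rad. I'll go over the nest, short riser, long riser and platen with the wrist camera.

Call:
servo_tool(
  plan=[
    [0,[30,30,-10],-5],
    [0,[60,60,-20],-10],
    [0,[90,90,-35],-16],
    [0,[120,120,-50],-16],
    [0,[150,150,-65],-16],
    [0,[180,180,-75],-16],
    [0,[210,210,-85],-16],
    [0,[215,216,-86],-16],
    [0,[215,216,-86],-16],
    [0,[215,216,-86],-16],
  ],
)

```text
t: 0.98
ee_pos: [458.2, -358.8, 150.1]
orientation: [-3.135, -0.192, 0.002]
ft_force: [-0.2, 0.6, -0.1]
width: 87.8
grasp_force: 0.0
```

```bash
cat >> h.py <<'E'
def snap(tag):
    o=ctrl.get_obs(); im=ctrl.get_image("wrist"); cv2.imwrite(f"pics/{tag}.png",im)
    np.savez(f"pics/{tag}.npz",ee_pos=o["ee_pos"],orientation=o["orientation"])
    Rm=R.from_rotvec(o["orientation"]).as_matrix()
    print("t",round(o["t"],2),"pos",o["ee_pos"].round(1),"yaw",round(np.degrees(np.arctan2(Rm[1,0],Rm[0,0])),2),"F",o["ft_force"].round(1),"w",round(o["width"],1),"g",round(o["grasp_force"],1)); return o,im
E
python3 -c "
from h import *
snap('wnest')"
```

```text
t 0.98 pos [ 458.2 -358.8  150.1] yaw 7.02 F [-0.2  0.6 -0.1] w 87.8 g 0.0
```

Call:
servo_tool(
  plan=[
    [0,[6,41,0],0],
    [0,[12,82,0],0],
    [0,[18,123,0],0],
    [0,[24,164,0],0],
    [0,[24,164,0],0],
    [0,[24,164,0],0],
  ],
)

```text
t: 1.53
ee_pos: [481.6, -195.6, 151.2]
orientation: [3.135, 0.19, 0.001]
ft_force: [0.5, 0.0, 0.0]
width: 87.8
grasp_force: 0.0
```

```bash
python3 -c "
from h import *
snap('wshort')"
```

```text
t 1.53 pos [ 481.6 -195.6  151.2] yaw 6.95 F [0.5 0.  0. ] w 87.8 g 0.0
```

Call:
servo_tool(
  plan=[
    [0,[-5,41,0],0],
    [0,[-10,82,0],0],
    [0,[-15,123,0],0],
    [0,[-19,164,0],0],
    [0,[-19,181,0],0],
    [0,[-19,181,0],0],
    [0,[-19,181,0],0],
  ],
)

```text
t: 2.17
ee_pos: [463.4, -16.2, 151.0]
orientation: [3.135, 0.187, 0.002]
ft_force: [-0.4, 0.6, 0.1]
width: 88.0
grasp_force: 0.0
```

```bash
python3 -c "
from h import *
snap('wlong')"
```

```text
t 2.17 pos [463.4 -16.2 151. ] yaw 6.84 F [-0.4  0.6  0.1] w 88.0 g 0.0
```

Call:
servo_tool(
  plan=[
    [0,[-4,41,5],0],
    [0,[-8,82,10],0],
    [0,[-12,123,15],0],
    [0,[-16,164,20],0],
    [0,[-18,205,30],0],
    [0,[-18,216,30],0],
    [0,[-18,216,30],0],
    [0,[-18,216,30],0],
  ],
)

```text
t: 2.88
ee_pos: [445.4, 199.7, 180.4]
orientation: [3.135, 0.187, -0.0]
ft_force: [1.4, -1.8, -0.3]
width: 87.8
grasp_force: 0.0
```

```bash
python3 -c "
from h import *
snap('wplat')
import glob
t=[cv2.imread(f'pics/w{n}.png') for n in('nest','short','long','plat')]
m=np.vstack([np.hstack(t[:2]),np.hstack(t[2:])])
cv2.imwrite('pics/mos.png',cv2.convertScaleAbs(cv2.resize(m,(800,500),interpolation=cv2.INTER_AREA),alpha=1.6))"
```

```text
t 2.88 pos [445.4 199.7 180.4] yaw 6.83 F [ 1.4 -1.8 -0.3] w 87.8 g 0.0
```

View pics/mos.png

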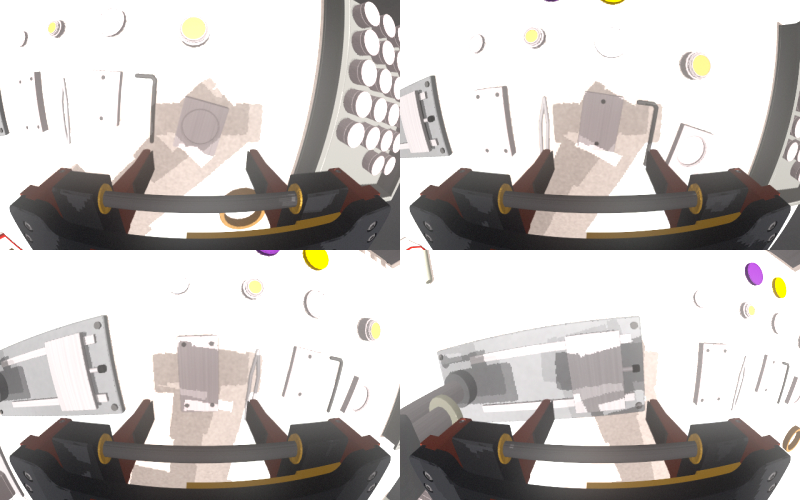

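The mosaic shows the nest (202,123), short riser (601,122), long riser (199,370) and platen (600,365), each centred under the hand. Next I need corner-level crops.

```bash
python3 - <<'E'
from h import *
t=[]
for n in('nest','short','long','plat'):
    im=cv2.imread(f'pics/w{n}.png')[115:265,220:420]
    l=cv2.cvtColor(im,cv2.COLOR_BGR2LAB); l[...,0]=cv2.createCLAHE(3,(3,3)).apply(l[...,0])
    im=cv2.resize(cv2.cvtColor(l,cv2.COLOR_LAB2BGR),None,fx=2,fy=2,interpolation=cv2.INTER_CUBIC)
    t.append(im)
cv2.imwrite('pics/mos2.png',np.vstack([np.hstack(t[:2]),np.hstack(t[2:])]))
E
```

```text
(no output)
```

View pics/mos2.png

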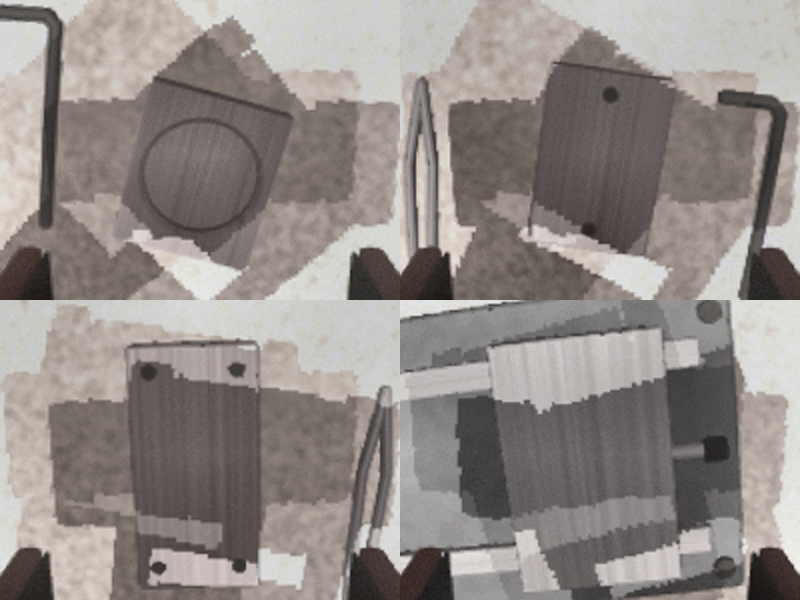

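Clear corner and hole positions (mosaic px):
- **Long riser holes:** (148,372), (237,369), (158,567), (239,566).
- **Short riser holes:** (611,95), (588,229).
- **Nest ring:** centre (201,175).
- **Platen corners:** (490,346), (662,329), (684,568), (527,590).

Next I'll triangulate against the fixed cameras.

```bash
cat > m.py <<'E'
from h import *
A=np.array
def W(p,q): return (A(p,float)-[400*(q%2),300*(q//2)])/2+[220,115]
def T(p): return A(p,float)/2.5+[160,130]
def S(p): return A(p,float)/2.5+[170,100]
D={ # name: z, wrist, top, scene points (same order), pairs for yaw
"long":(20,"wlong",W([(148,372),(237,369),(239,566),(158,567)],2),T([(306,240),(349,233),(366,338),(322,345)]),S([(401,223),(445,233),(470,160),(428,151)])),
"longc":(20,"wlong",W([(128,349),(258,346),(258,584),(146,586)],2),T([(295,229),(358,219),(379,347),(316,359)]),None),
"short":(12,"wshort",W([(611,95),(588,229)],1),T([(534,227),(533,301)]),S([(235,172),(271,128)])),
"nestring":(16,"wnest",W([(201.5,174.5)],0),T([(714,293)]),S([(126,77)])),
"nestc":(16,"wnest",W([(155,79),(292,117),(243,268),(120,232)],0),None,None),
"plat":(36,"wplat",W([(490,346),(662,329),(684,568),(527,590)],3),T([(28,255),(120,236),(153,376),(58,397)]),None),
}
if __name__=="__main__":
  for n,(z,w,wp,tp,sp) in D.items():
    o=np.load(f"pics/{w}.npz")
    P=at("wrist",wp,z,o); print(n,"wrist",P.mean(0).round(1),"pts",P[:,:2].round(1).tolist())
    if len(P)==4: print("   yaw",[round(np.degrees(np.arctan2(*(a-b)[1::-1])),1) for a,b in((P[0],P[3]),(P[1],P[2]))], "cross",[round(np.degrees(np.arctan2(*(a-b)[1::-1])),1)-90 for a,b in((P[0],P[1]),(P[3],P[2]))],"size",[round(np.linalg.norm(P[i]-P[(i+1)%4]),1) for i in range(4)])
    if len(P)==2: print("   yaw",np.degrees(np.arctan2(*(P[0]-P[1])[1::-1])).round(1))
    rs=[]
    for k in range(len(wp)):
        a,d=ray("wrist",wp[k],o); r=[(a,d[0])]
        for c,q in(("top",tp),("scene",sp)):
            if q is not None: a,d=ray(c,q[k]); r.append((a,d[0]))
        if len(r)>1: rs.append(tri(*r))
    if rs: print("   tri",np.mean([p for p,_ in rs],0).round(1),"z",[round(p[2],1) for p,_ in rs],"miss",[m for _,m in rs][0])
    if tp is not None: print("   top-only",at("top",tp,z).mean(0).round(1))
E
python3 m.py
```

```text
long wrist [462.6 -14.4  20. ] pts [[507.1, 12.5], [513.2, -27.2], [417.8, -41.2], [412.5, -1.6]]
   yaw [np.float64(8.5), np.float64(8.4)] cross [np.float64(8.700000000000003), np.float64(7.599999999999994)] size [np.float64(40.1), np.float64(96.5), np.float64(40.0), np.float64(95.7)]
   tri [463.8 -14.2  20.6] z [np.float64(32.5), np.float64(7.3), np.float64(6.2), np.float64(36.4)] miss [12.42, 12.38, 24.73]
   top-only [462.5 -14.7  20. ]
longc wrist [462.9 -15.3  20. ] pts [[516.6, 22.6], [524.8, -35.2], [409.0, -52.1], [401.2, 3.4]]
   yaw [np.float64(9.4), np.float64(8.3)] cross [np.float64(8.099999999999994), np.float64(7.900000000000006)] size [np.float64(58.3), np.float64(117.1), np.float64(56.1), np.float64(116.9)]
   tri [462.8 -15.7  21.2] z [np.float64(27.8), np.float64(20.5), np.float64(20.5), np.float64(16.0)] miss [0.38, 0.38]
   top-only [463.  -15.8  20. ]
short wrist [ 483.  -195.3   12. ] pts [[516.8, -196.7], [449.2, -193.8]]
   yaw -2.5
   tri [ 482.  -195.7    7.5] z [np.float64(6.9), np.float64(8.1)] miss [0.09, 0.55, 0.62]
   top-only [ 482.4 -195.6   12. ]
n
[... 203 characters left out ...]
 pts [[498.3, -333.2], [488.6, -398.2], [410.0, -386.4], [421.8, -323.8]]
   yaw [np.float64(-7.0), np.float64(-8.5)] cross [np.float64(-8.5), np.float64(-10.599999999999994)] size [np.float64(65.7), np.float64(79.4), np.float64(63.7), np.float64(77.1)]
plat wrist [444.5 203.9  36. ] pts [[496.8, 258.1], [514.0, 178.5], [394.9, 149.4], [372.5, 229.6]]
   yaw [np.float64(12.9), np.float64(13.7)] cross [np.float64(12.200000000000003), np.float64(15.599999999999994)] size [np.float64(81.4), np.float64(122.5), np.float64(83.2), np.float64(127.5)]
   tri [442.6 203.6  29. ] z [np.float64(28.2), np.float64(27.3), np.float64(25.5), np.float64(35.3)] miss [0.38, 0.38]
   top-only [442.8 201.9  36. ]
```

Heights and sizes agree with the text. The long riser is at (462.7,-14.6) with yaw 8.4°; go and grasp it.

Call:
servo_tool(
  plan=[
    [0,[3,-41,0],1.6],
    [0,[6,-82,0],1.6],
    [0,[9,-123,0],1.6],
    [0,[13,-164,0],1.6],
    [0,[17,-205,-20],1.6],
    [0,[17.3,-214.3,-60],1.6],
    [0,[17.3,-214.3,-100],1.6],
    [0,[17.3,-214.3,-120],1.6],
    [0,[17.3,-214.3,-120],1.6],
    [0,[17.3,-214.3,-120],1.6],
  ],
)

```text
t: 3.77
ee_pos: [460.6, -14.9, 59.8]
orientation: [-3.133, -0.227, 0.006]
ft_force: [0.3, 0.4, -0.4]
width: 87.8
grasp_force: 0.0
```

```bash
python3 -c "
from h import *
o,im=snap('c1'); crop(im,160,80,480,300,2,'pics/c1c.png',1.0)"
```

```text
t 3.77 pos [460.6 -14.9  59.8] yaw 8.29 F [ 0.3  0.4 -0.4] w 87.8 g 0.0
```

View pics/c1c.png

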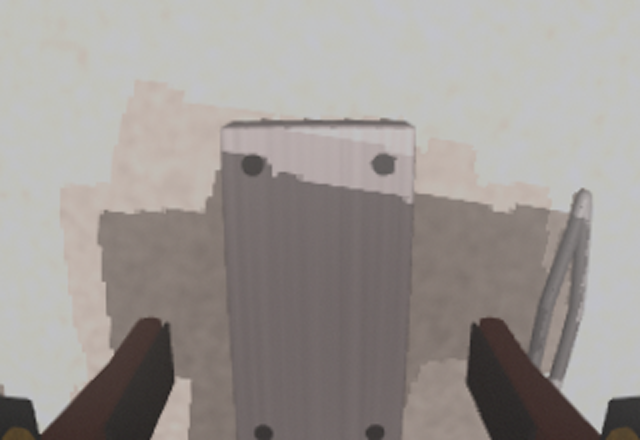

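The plate lies midway between the fingers (px 228–412 against fingers 170–470) and square to them. Go down, grip and lift.

Call:
servo_tool(
  plan=[
    [0,[0,0,-20],0],
    [0,[0,0,-38],0],
    [0,[0,0,-43],0],
    [0,[0,0,-43],0],
    [1,[0,0,-43],0],
    [1,[0,0,-43],0],
    [1,[0,0,-43],0],
    [1,[0,0,-43],0],
    [1,[0,0,-43],0],
    [1,[0,0,-43],0],
  ],
)

```text
t: 4.65
ee_pos: [462.5, -13.3, 18.3]
orientation: [3.133, 0.232, 0.002]
ft_force: [-1.4, -1.3, 7.0]
width: 60.0
grasp_force: 30.0
```

Call:
servo_tool(
  plan=[
    [1,[0,0,0],0],
    [1,[0,0,0],0],
    [1,[0,0,20],0],
    [1,[0,0,50],0],
    [1,[0,0,85],0],
    [1,[0,0,85],0],
    [1,[0,0,85],0],
  ],
)

```text
t: 5.23
ee_pos: [463.1, -13.3, 104.1]
orientation: [3.133, 0.232, 0.006]
ft_force: [0.2, -1.2, -3.3]
width: 60.0
grasp_force: 30.0
```

Held: opening 60, square. Before placing, refine the platen with a composite of three views.

```bash
python3 - <<'E'
from h import *
def z(f,x,y,w,h,k):
    c=cv2.imread(f'pics/{f}.png')[y:y+h,x:x+w]
    l=cv2.cvtColor(c,cv2.COLOR_BGR2LAB); l[...,0]=cv2.createCLAHE(2,(2,2)).apply(l[...,0])
    return cv2.resize(cv2.cvtColor(l,cv2.COLOR_LAB2BGR),None,fx=k,fy=k,interpolation=cv2.INTER_CUBIC)
a=z('wplat',255,125,125,150,4)      # 500x600
b=z('wlong',60,110,150,150,2)       # 300x300
c=z('top0',165,205,100,100,3)       # 300x300
cv2.imwrite('pics/plat.png',np.hstack([a,np.vstack([b,c])]))
E
```

```text
(no output)
```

View pics/plat.png

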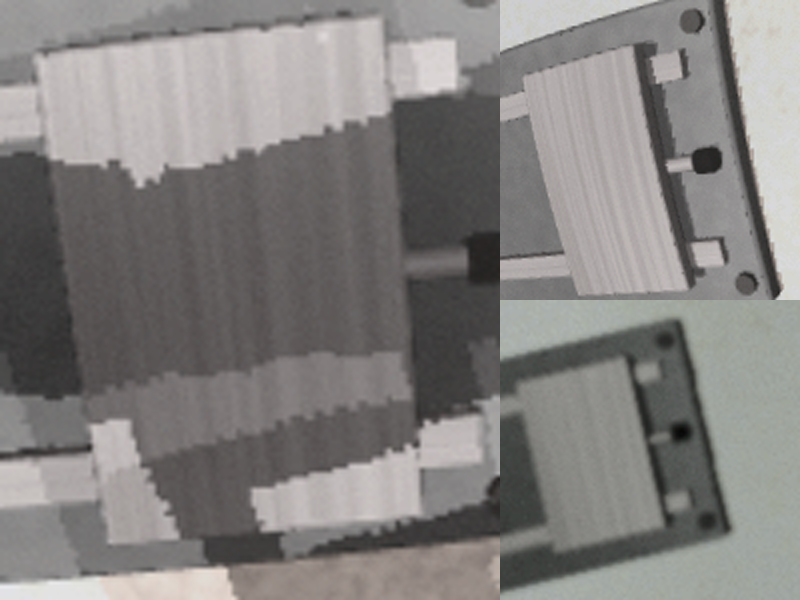

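Platen corners (px in this composite): left view (36,54), (381,15), (420,515), (105,545); upper right (524,76), (637,44), (690,291), (578,294); lower right (519,386), (627,356), (666,524), (555,552).

```bash
python3 - <<'E'
from h import *
from scipy.optimize import least_squares
A=np.array
w1=A([(36,54),(381,15),(420,515),(105,545)])/4+[255,125]
w2=A([(24,76),(137,44),(190,291),(78,294)])/2+[60,110]
tp=A([(19,86),(127,56),(166,224),(55,252)])/3+[165,205]
o1=np.load("pics/wplat.npz");o2=np.load("pics/wlong.npz")
loc=A([(65,42),(65,-42),(-65,-42),(-65,42)])
def pts(p,z):
    c,s=np.cos(p[2]),np.sin(p[2]); return np.c_[loc@A([[c,s],[-s,c]])+p[:2],np.full(4,z)]
V={"w1":[("wrist",w1,o1)],"w2":[("wrist",w2,o2)],"top":[("top",tp,None)]}; V["all"]=sum(V.values(),[])
for n,v in V.items():
  for fz in((0,1) if n=="all" else (0,)):
    f=lambda p:np.concatenate([(proj(c,pts(p,p[3] if fz else 36),o)-u).ravel() for c,u,o in v])
    r=least_squares(f,[444,203,.23,36][:4 if fz else 3]); print(n,r.x[:2].round(1),"yaw",np.degrees(r.x[2]).round(2),r.x[3:].round(1),"rms",np.sqrt(np.mean(r.fun**2)).round(2))
for n,w,o in(("w1",w1,o1),("w2",w2,o2)): print(n,at("wrist",w,36,o)[:,:2].round(1).tolist())
E
```

```text
w1 [442.5 205.2] yaw 12.66 [] rms 0.79
w2 [443.  202.7] yaw 12.13 [] rms 0.67
top [442.6 202.5] yaw 13.09 [] rms 0.79
all [442.7 204.1] yaw 12.56 [] rms 1.04
all [441.8 205. ] yaw 12.56 [32.2] rms 0.61
w1 [[496.2, 259.0], [514.6, 179.3], [389.3, 150.6], [370.7, 231.9]]
w2 [[496.5, 256.6], [515.2, 174.9], [389.2, 148.3], [371.9, 229.9]]
```

Platen: about (442.6, 203.5), yaw 12.6°, height about 36. Carry the long riser over.

Call:
servo_tool(
  plan=[
    [1,[-2,20,0],1],
    [1,[-6,55,0],2],
    [1,[-10,95,0],3],
    [1,[-14,135,0],4.2],
    [1,[-17,170,0],4.2],
    [1,[-19.7,200,0],4.2],
    [1,[-19.7,216.7,0],4.2],
    [1,[-19.7,216.7,-20],4.2],
    [1,[-19.7,216.7,-38],4.2],
    [1,[-19.7,216.7,-44],4.2],
  ],
)

```text
t: 6.07
ee_pos: [439.7, 203.0, 55.2]
orientation: [3.121, 0.348, -0.009]
ft_force: [-1.3, -0.8, -3.1]
width: 59.9
grasp_force: 30.0
```

Call:
servo_tool(
  plan=[
    [1,[0,0,-1],0],
    [1,[0,0,-3],0],
    [1,[0,0,-4],0],
    [1,[0,0,-5],0],
    [1,[0,0,-5],0],
  ],
)

```text
t: 6.48
ee_pos: [442.7, 203.3, 54.4]
orientation: [-3.122, -0.345, -0.001]
ft_force: [-0.3, 0.2, -1.9]
width: 59.7
grasp_force: 30.0
```

The plate is touching down. Release, rise and look.

Call:
servo_tool(
  plan=[
    [0.2,[0,0,0],0],
    [0.2,[0,0,0],0],
    [0,[0,0,0],0],
    [0,[0,0,0],0],
    [0,[0,0,30],0],
    [0,[0,0,65],0],
    [0,[0,0,100],0],
    [0,[0,0,130],0],
    [0,[0,0,130],0],
    [0,[0,0,130],0],
  ],
)

```text
t: 7.32
ee_pos: [443.4, 204.0, 185.4]
orientation: [-3.121, -0.346, -0.007]
ft_force: [0.0, -0.6, -0.4]
width: 87.7
grasp_force: 0.0
```

```bash
python3 -c "
from h import *
o,im=snap('p1'); 
t=ctrl.get_image('top'); cv2.imwrite('pics/top1.png',t)
a=cv2.resize(im[115:265,245:370],None,fx=4,fy=4,interpolation=cv2.INTER_CUBIC)
b=cv2.convertScaleAbs(cv2.resize(t[205:305,165:265],(300,300),interpolation=cv2.INTER_CUBIC),alpha=1.4)
cv2.imwrite('pics/p1c.png',np.hstack([a,np.vstack([b,0*b])]))"
```

```text
t 7.32 pos [443.4 204.  185.4] yaw 12.65 F [ 0.  -0.6 -0.4] w 87.7 g 0.0
```

View pics/p1c.png

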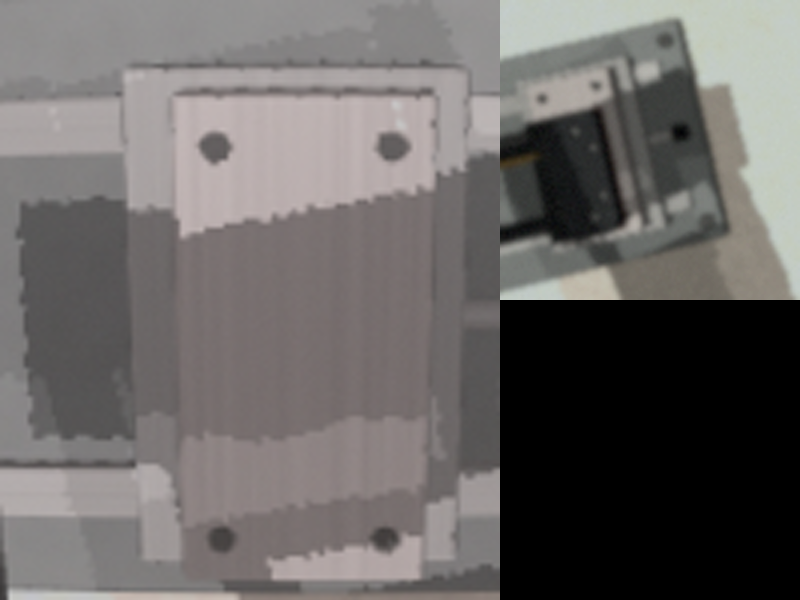

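Long riser: top corners (174,95), (434,94), (422,578), (184,580); platen corners (124,69), (468,69), (457,560), (143,562). It looks a little to the right of centre, so compute the offset.

```bash
cat > rel.py <<'E'
from h import *
from scipy.optimize import least_squares
A=np.array
def fit(uv,size,z,o,dz=True,p0=(443,204,.22)):
    "rectangle pose from its 4 corner pixels (far-left, far-right, near-right, near-left)"
    a,b=A(size)/2; loc=A([(a,b),(a,-b),(-a,-b),(-a,b)])
    def f(p):
        c,s=np.cos(p[2]),np.sin(p[2])
        return (proj("wrist",np.c_[loc@A([[c,s],[-s,c]])+p[:2],np.full(4,p[3] if dz else z)],o)-uv).ravel()
    r=least_squares(f,list(p0)+([z] if dz else [])); return r.x,np.sqrt(np.mean(r.fun**2))
def rel(a,b):
    d=a[:2]-b[:2]; c,s=np.cos(b[2]),np.sin(b[2])
    return (A([[c,s],[-s,c]])@d).round(1),np.degrees(a[2]-b[2]).round(2)
E
python3 - <<'E'
from rel import *
o=np.load("pics/p1.npz"); P=lambda l:A(l,float)/4+[245,115]
pl=P([(124,69),(468,69),(457,560),(143,562)]); lr=P([(174,95),(434,94),(422,578),(184,580)]); ho=P([(215,147),(392,146),(385,538),(221,539)])
for dz in(True,False):
    a,ra=fit(lr,(120,60),56,o,dz); b,rb=fit(pl,(130,84),36,o,dz)
    print(dz,"long",a.round(2),ra.round(2),"platen",b.round(2),rb.round(2),"rel",rel(a,b))
h=at("wrist",ho,56,o); print("holes",h.mean(0).round(1))
E
```

```text
True long [4.4193e+02 2.0286e+02 2.2000e-01 5.2380e+01] 0.39 platen [4.4174e+02 2.0420e+02 2.3000e-01 3.2360e+01] 0.29 rel (array([-0.1, -1.4]), np.float64(-0.34))
False long [4.4277e+02 2.0306e+02 2.2000e-01] 0.72 platen [4.4253e+02 2.0437e+02 2.3000e-01] 0.68 rel (array([-0.1, -1.3]), np.float64(-0.34))
holes [442.6 203.1  56. ]
```

The long riser is within 1.4 mm and 0.3° of the platen's centre, which is good. The next pieces go to the platen's own centre, (442.6, 204.5) and 12.9°. Compute the yaws of the short riser and the nest.

```bash
python3 - <<'E'
from m import *
from rel import fit
o=np.load("pics/wshort.npz")
E=at("wrist",W([(555,66),(530,234),(672,80),(646,252)],1),12,o)
y=lambda a,b:np.degrees(np.arctan2(*(a-b)[1::-1])).round(2)
print("short edges",y(E[0],E[1]),y(E[2],E[3]),"far edge",y(E[0],E[2])-90,"mid y",E.mean(0).round(1),E.round(1).tolist())
t=at("top",D["short"][3],12); print("top yaw",y(t[0],t[1]))
o=np.load("pics/wnest.npz"); r,e=fit(D["nestc"][2],(80,68),16,o,True,(455,-360,-.14)); print("nest fit",r.round(2),np.degrees(r[2]).round(1),e.round(2))
E
```

```text
short edges -2.65 0.1 far edge 0.20000000000000284 mid y [ 484.5 -195.6   12. ] [[527.3, -169.1, 12.0], [442.9, -165.2, 12.0], [527.5, -223.9, 12.0], [440.3, -224.1, 12.0]]
top yaw -1.73
nest fit [ 4.5190e+02 -3.6061e+02 -1.5000e-01  6.3300e+00] -8.4 0.9
```

Call:
servo_tool(
  plan=[
    [0,[4,-40,0],-5],
    [0,[8,-80,0],-10],
    [0,[12,-120,0],-14.2],
    [0,[16,-160,0],-14.2],
    [0,[20,-200,-10],-14.2],
    [0,[24,-240,-30],-14.2],
    [0,[28,-280,-45],-14.2],
    [0,[32,-320,-60],-14.2],
    [0,[36,-355,-75],-14.2],
    [0,[40.5,-390,-90],-14.2],
  ],
)

```text
t: 8.25
ee_pos: [481.2, -188.1, 91.1]
orientation: [-3.14, 0.043, 0.005]
ft_force: [0.5, -0.6, -0.1]
width: 87.8
grasp_force: 0.0
```

Call:
servo_tool(
  plan=[
    [0,[0,-9,-10],0],
    [0,[0,-9,-20],0],
    [0,[0,-9,-20],0],
    [0,[0,-9,-20],0],
  ],
)

```text
t: 8.58
ee_pos: [481.4, -193.8, 72.4]
orientation: [-3.14, 0.041, 0.005]
ft_force: [0.2, -0.5, 0.0]
width: 87.4
grasp_force: 0.0
```

```bash
python3 -c "
from h import *
o,im=snap('c2'); crop(im,160,80,480,300,2,'pics/c2c.png',1.0)"
```

```text
t 8.58 pos [ 481.4 -193.8   72.4] yaw -1.51 F [ 0.2 -0.5  0. ] w 87.4 g 0.0
```

View pics/c2c.png

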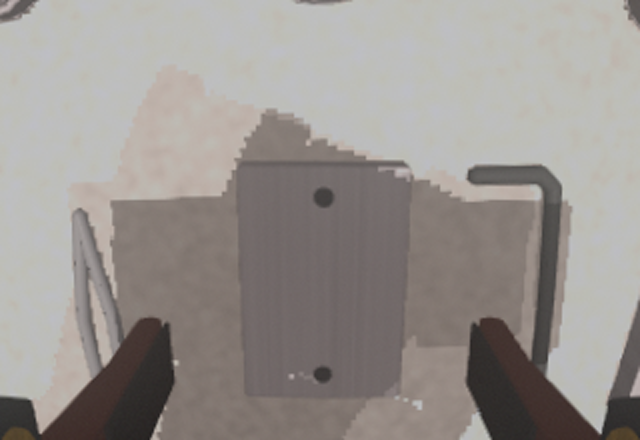

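The short riser is centred and square, with holes at (324,197) and (322,374). The tweezers tip and the hex key flank the fingers, so check the clearance.

```bash
python3 - <<'E'
from h import *
o=np.load("pics/c2.npz"); q=lambda p:np.array(p,float)/2+[160,80]
h=at("wrist",q([(324,197),(322,374)]),12,o); print("holes",h.round(1).tolist(),h.mean(0).round(1),np.degrees(np.arctan2(*(h[0]-h[1])[1::-1])).round(2))
c=at("wrist",q([(238,165),(411,165),(402,394),(246,396)]),12,o); print("corners",c[:,:2].round(1).tolist(),c.mean(0).round(1))
print("neighbours",at("wrist",q([(122,330),(104,370),(541,350)]),3,o)[:,:2].round(1).tolist())
E
```

```text
holes [[517.1, -196.2, 12.0], [449.2, -193.8, 12.0]] [ 483.2 -195.    12. ] -2.01
corners [[529.1, -167.3], [527.6, -226.1], [439.2, -224.5], [440.0, -164.2]] [ 484.  -195.5   12. ]
neighbours [[464.4, -114.9], [446.3, -104.1], [450.8, -282.9]]
```

Call:
servo_tool(
  plan=[
    [0.1,[0.5,0.3,-25],-0.3],
    [0.1,[0.5,0.3,-45],-0.3],
    [0.1,[0.5,0.3,-56.5],-0.3],
    [0.1,[0.5,0.3,-56.5],-0.3],
    [0.1,[0.5,0.3,-56.5],-0.3],
    [1,[0.5,0.3,-56.5],-0.3],
    [1,[0.5,0.3,-56.5],-0.3],
    [1,[0.5,0.3,-56.5],-0.3],
    [1,[0.5,0.3,-56.5],-0.3],
    [1,[0.5,0.3,-56.5],-0.3],
  ],
)

```text
t: 9.47
ee_pos: [483.9, -195.4, 18.1]
orientation: [3.141, -0.051, 0.002]
ft_force: [0.3, 1.8, 7.5]
width: 59.6
grasp_force: 30.0
```

Call:
servo_tool(
  plan=[
    [1,[0,0,0],0],
    [1,[0,0,0],0],
    [1,[0,0,20],0],
    [1,[0,0,55],0],
    [1,[0,0,90],0],
    [1,[0,0,90],0],
    [1,[0,0,90],0],
  ],
)

```text
t: 10.05
ee_pos: [484.5, -195.9, 109.1]
orientation: [3.139, -0.051, 0.006]
ft_force: [-0.0, -0.1, -2.0]
width: 60.0
grasp_force: 30.0
```

Call:
servo_tool(
  plan=[
    [1,[-3,25,0],2],
    [1,[-7,65,0],5],
    [1,[-11,105,0],9],
    [1,[-15,145,0],13],
    [1,[-19,185,0],14.7],
    [1,[-23,225,0],14.7],
    [1,[-27,265,0],14.7],
    [1,[-31,305,0],14.7],
    [1,[-35,345,0],14.7],
    [1,[-39,385,0],14.7],
  ],
)

```text
t: 10.88
ee_pos: [442.6, 191.2, 105.7]
orientation: [3.121, 0.351, -0.004]
ft_force: [-0.4, 0.4, -1.8]
width: 59.9
grasp_force: 30.0
```

Call:
servo_tool(
  plan=[
    [1,[-1.6,15,0],0],
    [1,[-1.6,15,-10],0],
    [1,[-1.6,15,-22],0],
    [1,[-1.6,15,-28],0],
    [1,[-1.6,15,-30],0],
    [1,[-1.6,15,-32],0],
    [1,[-1.6,15,-33],0],
    [1,[-1.6,15,-33.5],0],
    [1,[-1.6,15,-34],0],
    [1,[-1.6,15,-34],0],
  ],
)

```text
t: 11.72
ee_pos: [442.1, 203.6, 74.0]
orientation: [3.121, 0.35, -0.003]
ft_force: [-5.4, -2.8, 12.7]
width: 59.3
grasp_force: 30.0
```

Touching with 13 N, about 1 mm short. Lift slightly, settle and set down lighter.

Call:
servo_tool(
  plan=[
    [1,[0,0,2.5],0],
    [1,[0,0,2.5],0],
    [1,[0,0,2.5],0],
    [1,[0.5,0.5,2.5],0],
    [1,[0.5,0.5,1.2],0],
    [1,[0.5,0.5,0.9],0],
    [1,[0.5,0.5,0.9],0],
  ],
)

```text
t: 12.3
ee_pos: [443.5, 205.3, 74.1]
orientation: [3.122, 0.352, 0.001]
ft_force: [0.2, -1.7, 0.8]
width: 59.9
grasp_force: 30.0
```

Call:
servo_tool(
  plan=[
    [1,[-0.5,-0.8,0.2],0],
    [1,[-0.5,-0.8,-0.2],0],
    [1,[-0.5,-0.8,-0.2],0],
    [0.15,[-0.5,-0.8,0],0],
    [0,[-0.5,-0.8,0],0],
    [0,[-0.5,-0.8,0],0],
    [0,[-0.5,-0.8,30],0],
    [0,[-0.5,-0.8,70],0],
    [0,[-0.5,-0.8,105],0],
    [0,[-0.5,-0.8,105],0],
  ],
)

```text
t: 13.13
ee_pos: [446.1, 206.0, 184.8]
orientation: [-3.119, -0.351, -0.015]
ft_force: [1.1, 0.2, 0.6]
width: 88.0
grasp_force: 0.0
```

```bash
python3 - <<'E'
from h import *
o,im=snap('p2')
# predicted outlines drawn for comparison
def box(c,yaw,a,b,z):
    cc,s=np.cos(yaw),np.sin(yaw); l=np.array([(a,b),(a,-b),(-a,-b),(-a,b)])/2
    return np.c_[l@np.array([[cc,s],[-s,cc]])+c,np.full(4,z)]
a=cv2.resize(im[115:275,245:395],None,fx=3.75,fy=3.75,interpolation=cv2.INTER_CUBIC)
cv2.imwrite('pics/p2c.png',a)
E
```

```text
t 13.13 pos [446.1 206.  184.8] yaw 12.85 F [1.1 0.2 0.6] w 88.0 g 0.0
```

View pics/p2c.png

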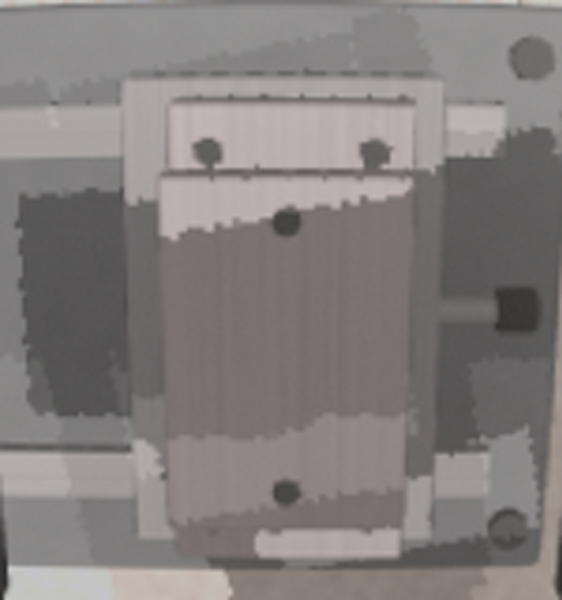

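Short riser corners (160,177), (410,172), (403,555), (172,557), holes (287,222), (286,492). Platen corners (122,80), (443,77), (431,540), (140,538). Compute the offsets.

```bash
python3 - <<'E'
from rel import *
o=np.load("pics/p2.npz"); P=lambda l:A(l,float)/3.75+[245,115]
b,rb=fit(P([(122,79),(443,77),(431,540),(140,538)]),(130,84),36,o)
s,rs=fit(P([(160,177),(410,173),(403,555),(172,557)]),(90,60),68,o)
print("platen",b.round(2),rb.round(2),"short",s.round(2),rs.round(2),rel(s,b))
h=at("wrist",P([(287,222),(286,492)]),s[3],o); hp=A([*h.mean(0)[:2],np.arctan2(*(h[0]-h[1])[1::-1])]); print("by holes",hp.round(2),rel(hp,b))
# tin and lid: coarse centres from top0 
im=cv2.imread("pics/top0.png")
for n,(u,v),z in(("tin",(434,185),34),("lid",(372.5,181),11)): print(n,at("top",(u,v),z).round(1))
E
```

```text
platen [4.4196e+02 2.0455e+02 2.3000e-01 3.2090e+01] 0.37 short [4.4188e+02 2.0405e+02 2.3000e-01 7.8580e+01] 2.07 (array([-0.2, -0.5]), np.float64(0.23))
by holes [4.4488e+02 2.0471e+02 2.2000e-01] (array([ 2.9, -0.5]), np.float64(-0.43))
tin [[ 595.5 -330.8   34. ]]
lid [[ 608.  -195.7   11. ]]
```

Short riser: about −1.4 mm in x, −0.5 mm in y, square within 0.4°. That's acceptable. On to the nest.

Call:
servo_tool(
  plan=[
    [0,[1,-40,0],-5],
    [0,[2,-80,0],-10],
    [0,[3,-120,0],-15],
    [0,[4,-160,0],-20],
    [0,[5,-200,0],-21.3],
    [0,[6,-240,0],-21.3],
    [0,[7,-280,0],-21.3],
    [0,[8,-320,0],-21.3],
    [0,[9,-360,-20],-21.3],
    [0,[10,-400,-40],-21.3],
  ],
)

```text
t: 14.02
ee_pos: [452.3, -192.1, 141.0]
orientation: [3.133, -0.232, 0.002]
ft_force: [0.1, 0.6, 0.1]
width: 87.8
grasp_force: 0.0
```

Call:
servo_tool(
  plan=[
    [0,[0.5,-40,-20],0],
    [0,[1,-80,-40],0],
    [0,[1.5,-120,-55],0],
    [0,[2.3,-150,-59],0],
    [0,[2.3,-164.5,-59],0],
    [0,[2.3,-164.5,-59],0],
    [0,[2.3,-164.5,-59],0],
    [0,[2.3,-164.5,-59],0],
  ],
)

```text
t: 14.68
ee_pos: [454.3, -352.9, 82.4]
orientation: [-3.132, 0.231, 0.002]
ft_force: [-0.4, -0.2, -0.5]
width: 87.7
grasp_force: 0.0
```

```bash
python3 - <<'E'
from h import *
o,im=snap('c3')
g=cv2.medianBlur(cv2.cvtColor(im,cv2.COLOR_BGR2GRAY),5)
print("pred",proj("wrist",[[455,-360,16]],o).round(0))
c=cv2.HoughCircles(g[80:300,200:440],cv2.HOUGH_GRADIENT,1,60,param1=60,param2=18,minRadius=25,maxRadius=60)
for x,y,r in c[0][:4]: print(x+200,y+80,r,at("wrist",(x+200,y+80),16,o).round(1))
a=cv2.resize(im[90:290,200:440],None,fx=2.5,fy=2.5,interpolation=cv2.INTER_CUBIC)
cv2.imwrite('pics/c3c.png',a)
E
```

```text
t 14.68 pos [ 454.3 -352.9   82.4] yaw -8.42 F [-0.4 -0.2 -0.5] w 87.7 g 0.0
pred [[329. 222.]]Traceback (most recent call last):
  File "<stdin>", line 6, in <module>
TypeError: 'NoneType' object is not subscriptable
```

```bash
cat >> h.py <<'E'
def ortho(im,o,c,half,z,k=4):
    "top-down picture of plane z about c, k px/mm; column +: -y, row +: -x"
    n=int(2*half*k); g=(np.arange(n)-n/2+.5)/k
    X,Y=np.meshgrid(c[0]-g,c[1]-g,indexing="ij"); uv=proj("wrist",np.c_[X.ravel(),Y.ravel(),np.full(n*n,z)],o).astype(np.float32).reshape(n,n,2)
    return cv2.remap(im,uv[...,0],uv[...,1],cv2.INTER_CUBIC)
def circ(im,o,c,z,rs,span=8,dark=False):
    "best circle centre near c: mean radial step over the ring, radii rs (mm)"
    k=4; half=max(rs)+span+6; q=cv2.GaussianBlur(cv2.cvtColor(ortho(im,o,c,half,z,k),cv2.COLOR_BGR2GRAY).astype(np.float32),(0,0),2)
    gx=cv2.Sobel(q,cv2.CV_32F,1,0); gy=cv2.Sobel(q,cv2.CV_32F,0,1); n=q.shape[0]; t=np.linspace(0,2*np.pi,180,endpoint=False); best=[]
    for r in rs:
        for dx in np.arange(-span,span+.1,.5):
            for dy in np.arange(-span,span+.1,.5):
                u=(n/2+(-dy+r*np.cos(t))*k).astype(int); v=(n/2+(-dx+r*np.sin(t))*k).astype(int)
                s=np.tanh((gx[v,u]*np.cos(t)+gy[v,u]*np.sin(t))/20); best.append((abs(s.mean()),c[0]+dx,c[1]+dy,r,s.mean()))
    best.sort(reverse=True); return np.array(best[:6]).round(2)
E
python3 - <<'E'
from h import *
for t in("c3","wnest"):
    o=np.load(f"pics/{t}.npz"); im=cv2.imread(f"pics/{t}.png")
    print(t,circ(im,o,(455,-360),16,(26.5,27,27.5,28,29,30)).tolist())
E
```

```text
c3 [[0.56, 455.5, -359.0, 26.5, -0.56], [0.55, 456.0, -359.0, 26.5, -0.55], [0.53, 455.5, -359.5, 26.5, -0.53], [0.52, 456.0, -359.5, 26.5, -0.52], [0.48, 456.0, -359.0, 28.0, 0.48], [0.46, 456.0, -359.5, 28.0, 0.46]]
wnest [[0.52, 455.5, -359.5, 26.5, -0.52], [0.51, 455.0, -359.5, 26.5, -0.51], [0.51, 455.5, -359.0, 26.5, -0.51], [0.51, 455.0, -359.0, 26.5, -0.51], [0.41, 455.5, -360.0, 26.5, -0.41], [0.41, 455.0, -360.0, 26.5, -0.41]]
```

The ring centre from both views is (455.6, −359.2). Grip the nest.

Call:
servo_tool(
  plan=[
    [0,[0.6,0.8,0],0],
    [0,[0.6,0.8,-25],0],
    [0,[0.6,0.8,-50],0],
    [0,[0.6,0.8,-63],0],
    [0,[0.6,0.8,-63],0],
    [1,[0.6,0.8,-63],0],
    [1,[0.6,0.8,-63],0],
    [1,[0.6,0.8,-63],0],
    [1,[0.6,0.8,-63],0],
    [1,[0.6,0.8,-63],0],
  ],
)

```text
t: 15.57
ee_pos: [456.2, -354.3, 21.0]
orientation: [3.132, -0.232, 0.003]
ft_force: [0.3, 1.2, 5.9]
width: 67.5
grasp_force: 30.5
```

Call:
servo_tool(
  plan=[
    [1,[0,0,0],0],
    [1,[0,0,0],0],
    [1,[0,0,0],0],
  ],
)

```text
t: 15.82
ee_pos: [456.2, -354.3, 21.1]
orientation: [3.132, -0.232, 0.003]
ft_force: [0.2, 1.3, 6.8]
width: 67.8
grasp_force: 30.5
```

Call:
servo_tool(
  plan=[
    [1,[0,10,30],1],
    [1,[0,30,65],3],
    [1,[-1,65,90],7],
    [1,[-2,105,90],12],
    [1,[-3,145,90],17],
    [1,[-4,185,90],21],
    [1,[-5,225,90],21.3],
    [1,[-6,265,90],21.3],
    [1,[-8,305,90],21.3],
    [1,[-10,345,90],21.3],
  ],
)

```text
t: 16.65
ee_pos: [444.9, -7.0, 110.1]
orientation: [-3.122, -0.351, -0.001]
ft_force: [0.9, -0.4, -2.3]
width: 67.9
grasp_force: 30.5
```

The base for a call is the pose actually commanded, so I'll go by measured readings. The nest is held with its underside 21.1 below the TCP. Continue to the platen.

Call:
servo_tool(
  plan=[
    [1,[-1,40,0],0],
    [1,[-1,80,0],0],
    [1,[-2,120,0],0],
    [1,[-2,160,0],0],
    [1,[-2,190,0],0],
    [1,[-2,208,0],0],
    [1,[-2,208,0],0],
    [1,[-2,208,0],0],
    [1,[-2,208,0],0],
    [1,[-2,208,0],0],
  ],
)

```text
t: 17.48
ee_pos: [443.2, 198.1, 109.8]
orientation: [3.122, 0.349, -0.001]
ft_force: [-0.3, -0.1, -2.1]
width: 67.6
grasp_force: 30.5
```

Call:
servo_tool(
  plan=[
    [1,[-0.5,6.4,-6],0.2],
    [1,[-0.5,6.4,-14],0.2],
    [1,[-0.5,6.4,-17],0.2],
    [1,[-0.5,6.4,-17],0.2],
    [1,[-0.5,6.4,-17],0.2],
  ],
)

```text
t: 17.9
ee_pos: [442.6, 205.3, 92.3]
orientation: [3.121, 0.356, -0.002]
ft_force: [1.1, 0.1, -1.2]
width: 67.7
grasp_force: 30.5
```

Call:
servo_tool(
  plan=[
    [1,[0,-0.5,-1.5],0],
    [1,[0,-0.5,-2.5],0],
    [1,[0,-0.5,-3.2],0],
    [1,[0,-0.5,-3.2],0],
    [1,[0,-0.5,-3.2],0],
  ],
)

```text
t: 18.32
ee_pos: [443.0, 205.2, 89.7]
orientation: [-3.121, -0.357, -0.0]
ft_force: [0.2, -0.2, -1.3]
width: 67.9
grasp_force: 30.5
```

Call:
servo_tool(
  plan=[
    [1,[0,-0.5,-0.4],0],
    [1,[0,-0.5,-0.8],0],
    [1,[0,-0.5,-0.8],0],
    [1,[0,-0.5,-0.8],0],
  ],
)

```text
t: 18.65
ee_pos: [443.0, 204.6, 89.0]
orientation: [-3.121, -0.357, -0.0]
ft_force: [-0.8, -0.6, 3.4]
width: 67.1
grasp_force: 30.5
```

Call:
servo_tool(
  plan=[
    [0.1,[0,0,0],0],
    [0,[0,0,0],0],
    [0,[0,0,0],0],
    [0,[0,0,35],0],
    [0,[0,0,75],0],
    [0,[0,0,100],0],
    [0,[0,0,100],0],
    [0,[0,0,100],0],
    [0,[0,0,100],0],
    [0,[0,0,100],0],
  ],
)

```text
t: 19.48
ee_pos: [442.0, 204.2, 187.5]
orientation: [3.121, 0.357, -0.004]
ft_force: [0.3, -0.8, 0.5]
width: 88.2
grasp_force: 0.0
```

```bash
python3 - <<'E'
from h import *
o,im=snap('p3')
for z in(80,84): print(z,circ(im,o,(443,204),z,(26,26.5,27,27.5,28,28.5)).tolist()[:2])
cv2.imwrite('pics/p3c.png',cv2.resize(im[90:280,225:415],None,fx=3.1,fy=3.1,interpolation=cv2.INTER_CUBIC))
E
```

```text
t 19.48 pos [442.  204.2 187.5] yaw 13.05 F [ 0.3 -0.8  0.5] w 88.2 g 0.0
80 [[0.67, 442.5, 205.0, 26.5, -0.67], [0.65, 442.5, 204.5, 26.5, -0.65]]
84 [[0.66, 443.5, 205.0, 26.5, -0.66], [0.65, 443.5, 205.0, 26.0, -0.65]]
```

View pics/p3c.png

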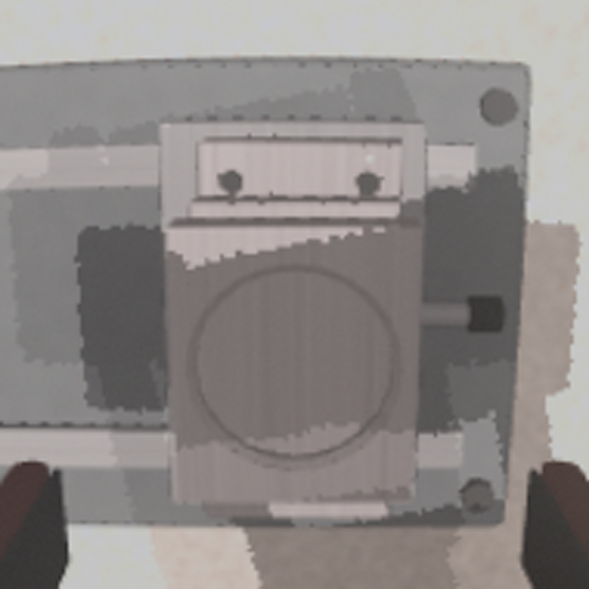

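The nest sits square with its ring centred on the stack at (443,204.8). Next are the tin and lid. Go over the lid, snap, then over the tin.

Call:
servo_tool(
  plan=[
    [0,[15,-38,0],0],
    [0,[30,-76,0],0],
    [0,[45,-114,0],0],
    [0,[60,-152,0],0],
    [0,[75,-190,0],0],
    [0,[90,-228,0],0],
    [0,[105,-266,0],0],
    [0,[120,-304,0],0],
    [0,[135,-342,-15],0],
    [0,[150,-375,-30],0],
  ],
)

```text
t: 20.37
ee_pos: [593.3, -172.7, 157.8]
orientation: [-3.121, -0.356, 0.0]
ft_force: [-0.1, 0.8, 0.3]
width: 87.6
grasp_force: 0.0
```

Call:
servo_tool(
  plan=[
    [0,[14,-25,-10],0],
    [0,[14,-25,-10],0],
    [0,[14,-25,-10],0],
    [0,[14,-25,-10],0],
  ],
)

```text
t: 20.7
ee_pos: [605.9, -194.6, 147.5]
orientation: [-3.12, -0.356, 0.004]
ft_force: [0.1, 0.5, -0.5]
width: 87.9
grasp_force: 0.0
```

```bash
python3 - <<'E'
from h import *
o,im=snap('clid')
for z in(8,11,14): print(z,circ(im,o,(608,-196),z,(23.5,24,24.5,25)).tolist()[:3])
E
```

```text
t 20.7 pos [ 605.9 -194.6  147.5] yaw 13.03 F [ 0.1  0.5 -0.5] w 87.9 g 0.0
8 [[0.5, 609.5, -196.5, 25.0, 0.5], [0.47, 610.0, -196.5, 25.0, 0.47], [0.46, 609.5, -197.0, 25.0, 0.46]]
11 [[0.56, 610.0, -196.5, 25.0, 0.56], [0.55, 610.0, -196.0, 25.0, 0.55], [0.55, 610.5, -196.5, 25.0, 0.55]]
14 [[0.59, 611.0, -196.0, 25.0, 0.59], [0.59, 611.0, -196.5, 25.0, 0.59], [0.58, 610.5, -196.0, 25.0, 0.58]]
```

Call:
servo_tool(
  plan=[
    [0,[-4,-40,5],0],
    [0,[-8,-80,10],0],
    [0,[-12,-115,10],0],
    [0,[-12,-130,10],0],
    [0,[-12,-133,10],0],
    [0,[-12,-133,10],0],
    [0,[-12,-133,10],0],
  ],
)

```text
t: 21.33
ee_pos: [595.0, -326.3, 158.7]
orientation: [-3.12, -0.359, 0.001]
ft_force: [-0.6, 0.3, -0.1]
width: 87.9
grasp_force: 0.0
```

```bash
python3 - <<'E'
from h import *
o,im=snap('ctin')
for z in(31.5,34): print(z,circ(im,o,(596,-330),z,(16,17,18,19,19.5)).tolist()[:3])
print("body",circ(im,o,(596,-330),24,(22,22.5,23)).tolist()[:3])
o2=np.load('pics/clid.npz');im2=cv2.imread('pics/clid.png')
print("lid from here",circ(im,o,(608,-196),11,(23.5,24,24.5,25)).tolist()[:2])
print("tin from lid view",circ(im2,o2,(596,-330),34,(16,17,18,19,19.5)).tolist()[:2])
p=proj("wrist",[[596,-330,34]],o)[0].astype(int); q=proj("wrist",[[608,-196,11]],o2)[0].astype(int)
f=lambda i,p:cv2.resize(i[p[1]-60:p[1]+60,p[0]-60:p[0]+60],(400,400),interpolation=cv2.INTER_CUBIC)
cv2.imwrite('pics/tl.png',np.hstack([f(im,p),f(im2,q)]))
E
```

```text
t 21.33 pos [ 595.  -326.3  158.7] yaw 13.11 F [-0.6  0.3 -0.1] w 87.9 g 0.0
31.5 [[0.4, 596.0, -333.5, 19.5, 0.4], [0.39, 595.5, -333.5, 19.5, 0.39], [0.39, 596.0, -333.0, 19.5, 0.39]]
34 [[0.41, 596.5, -333.5, 19.5, 0.41], [0.41, 597.0, -333.5, 19.5, 0.41], [0.41, 596.5, -333.0, 19.5, 0.41]]
body [[0.5, 600.0, -331.5, 22.5, 0.5], [0.5, 600.0, -331.0, 22.5, 0.5], [0.48, 598.0, -332.0, 23.0, 0.48]]
lid from here [[0.7, 610.0, -200.0, 25.0, 0.7], [0.7, 610.0, -199.5, 25.0, 0.7]]
tin from lid view [[0.53, 599.0, -327.0, 19.5, 0.53], [0.53, 596.5, -332.0, 18.0, 0.53]]
```

View pics/tl.png

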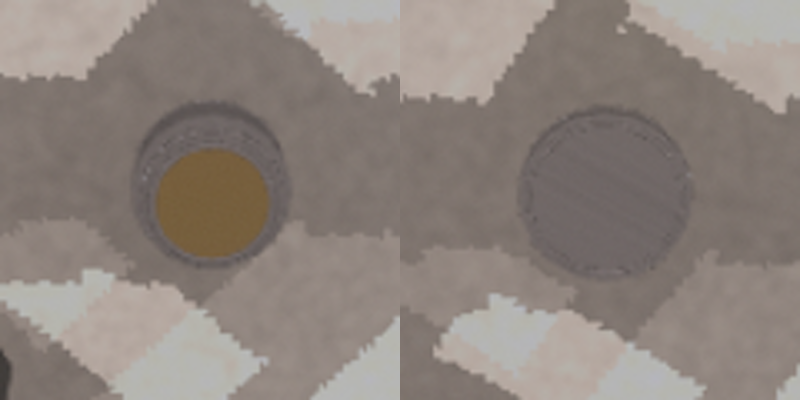

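```bash
python3 - <<'E'
from h import *
r=[]
for n,t in(("wrist","ctin"),("wrist","clid"),("wrist","wnest"),("top","top0"),("scene","scene0")):
    im=cv2.imread(f"pics/{t}.png"); o=np.load(f"pics/{t}.npz") if n=="wrist" else None
    p=proj(n,[[596,-331,34]],o)[0].astype(int); hsv=cv2.cvtColor(im,cv2.COLOR_BGR2HSV)
    m=((hsv[...,1]>60)&(hsv[...,0]>8)&(hsv[...,0]<35)).astype(np.uint8); k=np.zeros_like(m); cv2.circle(k,tuple(int(x) for x in p),30 if n=="wrist" else 14,1,-1); m*=k
    y,x=np.nonzero(m); c=(x.mean(),y.mean()); print(t,np.round(c,1),"area",len(x),"at34",at(n,c,34,o).round(1),"at30",at(n,c,30,o).round(1))
    a,d=ray(n,c,o); r.append((a,d[0]))
print(tri(*r)); print(tri(*r[:3]))
E
```

```text
ctin [327.3 202.5] area 887 at34 [[ 596.5 -332.7   34. ]] at30 [[ 595.4 -333.    30. ]]
clid [454.3 245. ] area 632 at34 [[ 596.5 -332.4   34. ]] at30 [[ 595.2 -334.8   30. ]]
wnest [309.5  44.6] area 1014 at34 [[ 596.  -332.9   34. ]] at30 [[ 596.9 -332.7   30. ]]
top0 [434.9 184.5] area 152 at34 [[ 596.6 -332.9   34. ]] at30 [[ 596.9 -334.2   30. ]]
scene0 [193.  165.2] area 108 at34 [[ 599.8 -331.5   34. ]] at30 [[ 596.8 -334.7   30. ]]
(array([ 596.56688416, -333.27431001,   31.86872818]), [0.77, 0.77, 0.51, 0.38, 1.42])
(array([ 596.22103061, -332.83477862,   33.17615694]), [0.08, 0.06, 0.05])
```

The left crop shows the tin with its balm disc at (212,204); the right crop shows the plain lid at (605,193). The tin is at (596.3, −332.8) with its top at about 33. Descend.

Call:
servo_tool(
  plan=[
    [0,[1.3,-6.5,-30],0],
    [0,[1.3,-6.5,-65],0],
    [0,[1.3,-6.5,-100],0],
    [0,[1.3,-6.5,-110],0],
    [0,[1.3,-6.5,-110],0],
    [0,[1.3,-6.5,-110],0],
  ],
)

```text
t: 21.88
ee_pos: [596.8, -333.9, 49.2]
orientation: [-3.121, -0.359, 0.001]
ft_force: [-0.0, -0.1, 0.5]
width: 88.1
grasp_force: 0.0
```

Call:
servo_tool(
  plan=[
    [0,[-0.5,0.8,-15],0],
    [0,[-0.5,0.8,-25],0],
    [0,[-0.5,0.8,-25],0],
    [0.3,[-0.5,0.8,-25],0],
    [1,[-0.5,0.8,-25],0],
    [1,[-0.5,0.8,-25],0],
    [1,[-0.5,0.8,-25],0],
    [1,[-0.5,0.8,-25],0],
    [1,[-0.5,0.8,-25],0],
    [1,[-0.5,0.8,-25],0],
  ],
)

```text
t: 22.72
ee_pos: [595.8, -334.1, 24.0]
orientation: [3.121, 0.357, 0.0]
ft_force: [-0.0, -2.0, 1.7]
width: 44.7
grasp_force: 20.5
```

Call:
servo_tool(
  plan=[
    [1,[0,0,0],0],
    [1,[0,0,0],0],
  ],
)

```text
t: 22.88
ee_pos: [595.9, -334.1, 24.0]
orientation: [3.121, 0.357, 0.0]
ft_force: [-1.3, 0.4, 2.2]
width: 44.4
grasp_force: 30.0
```

Held with the fingertips 10 mm above the underside. Lift and carry.

Call:
servo_tool(
  plan=[
    [1,[0,0,20],0],
    [1,[0,0,55],0],
    [1,[0,0,95],0],
    [1,[-5,20,120],0],
    [1,[-15,55,120],0],
    [1,[-26,93,120],0],
    [1,[-37,131,120],0],
    [1,[-48,169,120],0],
    [1,[-59,207,120],0],
    [1,[-70,245,120],0],
  ],
)

```text
t: 23.72
ee_pos: [524.9, -87.5, 143.9]
orientation: [3.121, 0.356, 0.0]
ft_force: [0.1, 0.1, 0.3]
width: 44.6
grasp_force: 30.0
```

Call:
servo_tool(
  plan=[
    [1,[-11,38,0],0],
    [1,[-22,76,0],0],
    [1,[-33,114,0],0],
    [1,[-44,152,0],0],
    [1,[-55,190,0],0],
    [1,[-66,228,0],0],
    [1,[-77,266,0],0],
    [1,[-80,280,0],0],
    [1,[-80,280,0],0],
    [1,[-80,280,0],0],
  ],
)

```text
t: 24.55
ee_pos: [445.5, 191.5, 143.8]
orientation: [3.121, 0.361, 0.0]
ft_force: [0.4, 0.4, -0.4]
width: 44.7
grasp_force: 30.0
```

Call:
servo_tool(
  plan=[
    [1,[-3.2,13,0],0],
    [1,[-3.2,13,-10],0],
    [1,[-3.2,13,-22],0],
    [1,[-3.2,13,-30],0],
    [1,[-3.2,13,-30],0],
    [1,[-3.2,13,-30],0],
    [1,[-3.2,13,-30],0],
  ],
)

```text
t: 25.13
ee_pos: [442.9, 203.4, 113.8]
orientation: [3.121, 0.356, -0.0]
ft_force: [0.3, 0.3, -0.2]
width: 44.4
grasp_force: 30.0
```

Call:
servo_tool(
  plan=[
    [1,[-0.6,1.1,-2],0],
    [1,[-0.6,1.1,-5],0],
    [1,[-0.6,1.1,-7],0],
    [1,[-0.6,1.1,-9],0],
    [1,[-0.6,1.1,-10],0],
    [1,[-0.6,1.1,-10.5],0],
    [1,[-0.6,1.1,-10.5],0],
  ],
)

```text
t: 25.72
ee_pos: [441.9, 205.1, 103.2]
orientation: [3.121, 0.357, -0.0]
ft_force: [0.2, -0.2, 0.2]
width: 44.8
grasp_force: 30.0
```

Inside the recess and free. The last 1.5 mm until contact:

Call:
servo_tool(
  plan=[
    [1,[0.3,-0.4,-0.5],0],
    [1,[0.3,-0.4,-1],0],
    [1,[0.3,-0.4,-1.4],0],
    [1,[0.3,-0.4,-1.4],0],
  ],
)

```text
t: 26.05
ee_pos: [442.3, 204.7, 101.9]
orientation: [-3.121, -0.357, -0.0]
ft_force: [0.3, -1.0, -0.8]
width: 44.2
grasp_force: 30.0
```

Call:
servo_tool(
  plan=[
    [1,[0,0,-0.4],0],
    [1,[0,0,-0.8],0],
    [1,[0,0,-0.8],0],
    [1,[0,0,-0.8],0],
  ],
)

```text
t: 26.38
ee_pos: [442.4, 204.7, 101.9]
orientation: [-3.121, -0.357, -0.0]
ft_force: [-2.7, -0.7, 9.5]
width: 44.4
grasp_force: 30.0
```

Firm contact at z = 101.9, as expected (102). Release and rise, then check the tin.

Call:
servo_tool(
  plan=[
    [0.3,[0,0,0.5],0],
    [0.3,[0,0,0.5],0],
    [0,[0,0,0.5],0],
    [0,[0,0,0.5],0],
    [0,[0,0,30],0],
    [0,[0,0,65],0],
    [0,[0,0,90],0],
    [0,[0,0,90],0],
    [0,[0,0,90],0],
    [0,[0,0,90],0],
  ],
)

```text
t: 27.22
ee_pos: [441.8, 204.4, 190.5]
orientation: [3.121, 0.357, -0.001]
ft_force: [-0.6, 0.4, -0.2]
width: 87.6
grasp_force: 0.0
```

```bash
python3 - <<'E'
from h import *
def balm(n,im,o,P,rad):
    p=proj(n,[P],o)[0].astype(int); hsv=cv2.cvtColor(im,cv2.COLOR_BGR2HSV)
    m=((hsv[...,1]>60)&(hsv[...,0]>8)&(hsv[...,0]<35)).astype(np.uint8); k=np.zeros_like(m); cv2.circle(k,tuple(int(x) for x in p),rad,1,-1)
    y,x=np.nonzero(m*k); return (x.mean(),y.mean()),len(x)
o,im=snap('p4'); s=ctrl.get_image('scene'); cv2.imwrite('pics/scene4.png',s)
P=[443,204.7,111]; r=[]
for n,i,ob,rad in(("wrist",im,o,35),("scene",s,None,14)):
    try: c,a=balm(n,i,ob,P,rad)
    except Exception as e: print(n,e); continue
    print(n,np.round(c,1),a,at(n,c,111,ob).round(1)); q,d=ray(n,c,ob); r.append((q,d[0]))
if len(r)==2: print(tri(*r))
print("ring",circ(im,o,(443,205),82,(26,26.5,27,27.5),4).tolist()[:2])
E
```

```text
t 27.22 pos [441.8 204.4 190.5] yaw 13.05 F [-0.6  0.4 -0.2] w 87.6 g 0.0
wrist [319.6 217.3] 1234 [[443. 205. 111.]]
scene [450.7 172.6] 137 [[445.4 205.  111. ]]
(array([441.91929954, 204.86142158, 107.7908059 ]), [0.07, 0.07])
ring [[0.42, 439.0, 202.5, 27.0, 0.42], [0.41, 439.0, 203.0, 27.0, 0.41]]
```

The tin stands at (443.0, 205.0) with its top at the expected height, so it is home. Fetch the lid.

Call:
servo_tool(
  plan=[
    [0,[16,-38,0],0],
    [0,[32,-76,0],0],
    [0,[48,-114,0],0],
    [0,[64,-152,0],0],
    [0,[80,-190,-5],0],
    [0,[96,-228,-20],0],
    [0,[112,-266,-35],0],
    [0,[128,-304,-50],0],
    [0,[144,-342,-65],0],
    [0,[158,-376,-80],0],
  ],
)

```text
t: 28.15
ee_pos: [597.5, -167.2, 111.3]
orientation: [-3.12, -0.356, 0.003]
ft_force: [1.3, 0.9, -0.9]
width: 87.8
grasp_force: 0.0
```

Call:
servo_tool(
  plan=[
    [0,[9,-20,-10],0],
    [0,[9,-20,-30],0],
    [0,[9,-20,-30],0],
    [0,[9,-20,-30],0],
    [0,[9,-20,-30],0],
    [0,[9,-20,-30],0],
  ],
)

```text
t: 28.65
ee_pos: [607.0, -184.7, 84.4]
orientation: [3.121, 0.359, 0.001]
ft_force: [-0.2, 0.5, 0.1]
width: 88.1
grasp_force: 0.0
```

```bash
python3 - <<'E'
from h import *
o,im=snap('clid2')
for z in(0,8,11): print(z,circ(im,o,(609,-196),z,(23.5,24,24.5,25,25.5)).tolist()[:3])
E
```

```text
t 28.65 pos [ 607.  -184.7   84.4] yaw 13.11 F [-0.2  0.5  0.1] w 88.1 g 0.0
0 [[0.47, 608.0, -197.0, 25.5, 0.47], [0.46, 608.5, -197.0, 25.5, 0.46], [0.45, 608.0, -196.5, 25.5, 0.45]]
8 [[0.67, 609.5, -196.5, 25.5, 0.67], [0.65, 609.5, -197.0, 25.5, 0.65], [0.63, 609.0, -196.5, 25.5, 0.63]]
11 [[0.66, 610.5, -196.5, 25.5, 0.66], [0.66, 610.5, -196.0, 25.5, 0.66], [0.64, 610.5, -196.0, 25.0, 0.64]]
```

Call:
servo_tool(
  plan=[
    [0,[2.8,-11.8,-10],0],
    [0,[2.8,-11.8,-35],0],
    [0,[2.8,-11.8,-50],0],
    [0,[2.8,-11.8,-50],0],
    [0,[2.8,-11.8,-50],0],
    [0,[2.8,-11.8,-50],0],
  ],
)

```text
t: 29.2
ee_pos: [609.9, -197.3, 34.0]
orientation: [3.121, 0.357, 0.0]
ft_force: [-0.9, 0.2, 1.0]
width: 87.8
grasp_force: 0.0
```

Call:
servo_tool(
  plan=[
    [0,[0,0.8,-10],0],
    [0,[0,0.8,-16.5],0],
    [0,[0,0.8,-16.5],0],
    [0.25,[0,0.8,-16.5],0],
    [1,[0,0.8,-16.5],0],
    [1,[0,0.8,-16.5],0],
    [1,[0,0.8,-16.5],0],
    [1,[0,0.8,-16.5],0],
    [1,[0,0.8,-16.5],0],
    [1,[0,0.8,-16.5],0],
  ],
)

```text
t: 30.03
ee_pos: [609.7, -196.5, 17.3]
orientation: [3.121, 0.357, 0.0]
ft_force: [0.0, 0.0, 0.6]
width: 49.0
grasp_force: 30.0
```

Call:
servo_tool(
  plan=[
    [1,[0,0,0],0],
    [1,[0,0,0],0],
  ],
)

```text
t: 30.2
ee_pos: [609.7, -196.5, 17.3]
orientation: [3.121, 0.357, 0.0]
ft_force: [-0.1, 0.4, 2.3]
width: 48.9
grasp_force: 30.0
```

Call:
servo_tool(
  plan=[
    [1,[0,0,20],0],
    [1,[0,0,55],0],
    [1,[0,0,95],0],
    [1,[-8,20,130],0],
    [1,[-23,55,138],0],
    [1,[-38,92,138],0],
    [1,[-53,129,138],0],
    [1,[-68,166,138],0],
    [1,[-84,204,138],0],
    [1,[-100,242,138],0],
  ],
)

```text
t: 31.03
ee_pos: [508.6, 47.0, 155.3]
orientation: [-3.121, -0.356, -0.001]
ft_force: [0.6, 1.2, -0.2]
width: 49.0
grasp_force: 30.0
```

Call:
servo_tool(
  plan=[
    [1,[-16,38,0],0],
    [1,[-32,76,0],0],
    [1,[-48,114,0],0],
    [1,[-60,145,0],0],
    [1,[-66,159,0],0],
    [1,[-66.7,159.5,0],0],
    [1,[-66.7,159.5,0],0],
    [1,[-66.7,159.5,0],0],
    [1,[-66.7,159.5,0],0],
  ],
)

```text
t: 31.78
ee_pos: [443.3, 204.1, 155.2]
orientation: [3.121, 0.355, 0.0]
ft_force: [-0.3, -0.7, -0.1]
width: 48.8
grasp_force: 30.0
```

Call:
servo_tool(
  plan=[
    [1,[-0.3,0.8,-10],0],
    [1,[-0.3,0.8,-18],0],
    [1,[-0.3,0.8,-23],0],
    [1,[-0.3,0.8,-23],0],
    [1,[-0.3,0.8,-23],0],
  ],
)

```text
t: 32.2
ee_pos: [442.3, 205.4, 131.4]
orientation: [3.121, 0.356, -0.002]
ft_force: [-0.0, 0.1, -0.1]
width: 48.7
grasp_force: 30.0
```

Call:
servo_tool(
  plan=[
    [1,[0,0,-2],0],
    [1,[0,0,-4],0],
    [1,[0,0,-6],0],
    [1,[0,0,-8],0],
    [1,[0,0,-9.5],0],
    [1,[0,0,-9.5],0],
    [1,[0,0,-9.5],0],
  ],
)

```text
t: 32.78
ee_pos: [442.6, 205.9, 122.6]
orientation: [3.121, 0.357, -0.0]
ft_force: [-1.0, 0.3, 0.2]
width: 48.4
grasp_force: 30.0
```

The lid is over the neck, with no force. Go down the last 2–3 mm.

Call:
servo_tool(
  plan=[
    [1,[0,-0.5,-0.8],0],
    [1,[0,-0.5,-1.6],0],
    [1,[0,-0.5,-2.2],0],
    [1,[0,-0.5,-2.6],0],
    [1,[0,-0.5,-2.6],0],
    [1,[0,-0.5,-2.6],0],
  ],
)

```text
t: 33.28
ee_pos: [442.7, 205.3, 120.3]
orientation: [-3.121, -0.357, -0.0]
ft_force: [-1.2, 0.3, 4.3]
width: 48.9
grasp_force: 30.0
```

Contact at z = 120.3, exactly the seated height. Release and rise.

Call:
servo_tool(
  plan=[
    [0.25,[0,0,0.3],0],
    [0.25,[0,0,0.3],0],
    [0,[0,0,0.3],0],
    [0,[0,0,0.3],0],
    [0,[0,0,25],0],
    [0,[0,0,60],0],
    [0,[0,0,80],0],
    [0,[0,0,80],0],
    [0,[0,0,80],0],
    [0,[0,0,80],0],
  ],
)

```text
t: 34.12
ee_pos: [442.0, 205.1, 199.2]
orientation: [3.121, 0.357, -0.002]
ft_force: [0.0, -0.3, 0.6]
width: 87.6
grasp_force: 0.0
```

```bash
python3 - <<'E'
from h import *
o,im=snap('p5'); s=ctrl.get_image('scene'); cv2.imwrite('pics/scene5.png',s)
print("lid",circ(im,o,(443,205),114,(23.5,24,24.5,25,25.5),5).tolist()[:2])
a=cv2.resize(im[90:290,220:420],(400,400),interpolation=cv2.INTER_CUBIC)
b=cv2.convertScaleAbs(cv2.resize(s[130:230,390:490],(400,400),interpolation=cv2.INTER_CUBIC),alpha=1.6)
cv2.imwrite('pics/fin.png',np.hstack([a,b]))
E
```

```text
t 34.12 pos [442.  205.1 199.2] yaw 13.05 F [ 0.  -0.3  0.6] w 87.6 g 0.0
lid [[0.34, 443.0, 205.5, 25.5, 0.34], [0.33, 446.0, 205.5, 25.5, 0.33]]
```

View pics/fin.png

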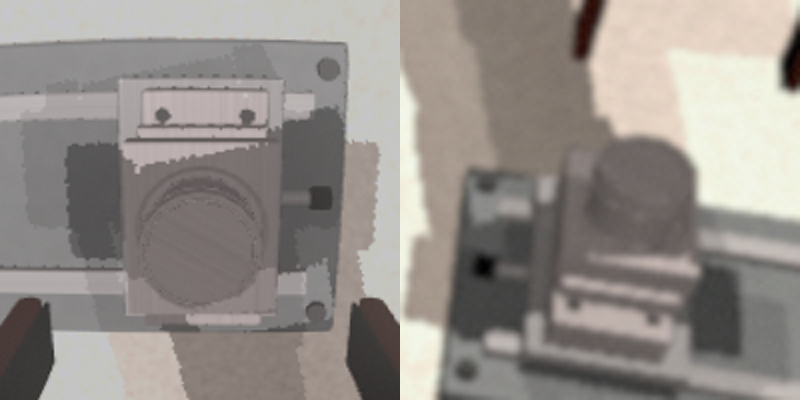

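The final views show the stack square on the platen, with the tin in the ring and the lid level and fully down (left view, centre (202,250)). The gripper is clear of everything, so I'm handing in.

```bash
python3 -c "
from workcell import ctrl
print(ctrl.close_job())"
```

```text
the job is handed in; nothing more can be done
None
```

The press is set up and handed in after about 34 s of robot time: the stack is within about 1.5 mm of the platen's centre and square, with the tin fully home, its lid fully down, and none of the bystanders touched.

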